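# Seat and latch the sensor junction box cover

## Robot

A 7-joint arm with a two-finger parallel gripper is mounted at the origin on the work surface. World frame = base frame: x ahead of the robot, y to its left, z up, the work surface at z = 0. Lengths are in m, angles in rad, forces in N, time in s.
With the tool pointing down it reaches from about 0.4 to 0.85 m from the base axis. Payload 10.4 kg.
Tool frame: the origin (TCP) lies at the very end of the fingers, on their centre line; the grasp point (between the pads) lies 19 mm behind it; x points along the fingers, y is the direction in which the jaws open and shut, and the axes are right-handed (so a half turn about x gives the same grasp; the last joint's range is limited). The gripper opens to 85 mm and grips with 20 to 120 N. Pads are 22 mm wide; open, the fingers measure 114 mm over their backs; the gripper's body (76 mm by 85 mm) begins 54 mm behind the grasp point. The pads swing forward as they close: fully open they stand 13 mm farther back than shut.
Start: joints at [1.245, 0.332, -0.065, 1.46, 0.022, 1.35, -0.088], TCP at [0.186, -0.597, 0.231] pointing down, gripper open.
Joint ranges: [-2.6, 2.6], [-0.5, 2.12], [-1.47, 1.34], [0.16, 2.42], [-1.27, 4.41], [0.06, 2.06], [-2.6, 2.6]. Speed limits (rad/s): [2.22, 2.22, 2.79, 2.79, 3.14, 3.14, 3.14].

## Interface

Orientations are given as a unit quaternion [x, y, z, w].
In Python, from workcell import monitor, camera, ticket, regions_of gives the robot as it stands.
- The arm moves only by the tool step_arm, never from a script. Its argument "increments" is a list of rows, each a list of 5 numbers: the finger opening in m, from 0 to 0.0854, then the shift along the world's x, y, z in m, then the turn about the world's z in rad. A call has 1 to 12 rows; each row shifts and turns the commanded pose from where the row before left it; what a row does not reach is not made up. A row lasts 1/12 s, in which the tool goes at most 41.7 mm and 7.16 degrees, less where a joint would pass 70% of its speed; a pose out of reach is approached as far as the arm can. A call with a gripper value outside its range is refused whole. The fingers move at their own pace and stop on an object; "force" is the grip in N (left out, the last holds). Time passes only in rows, so rows that do not move let the fingers close. It gives the time, the measured TCP pose, the force and the opening at its end, in the units of the state.
- monitor.get_obs(): the state, without advancing time (a new reading comes with each control period).
- camera(name): name is "scene" or "top" or "wrist"; returns a dict with "color" (400x640x3 uint8, red, green, blue), "range_z" (400x640 float32, m along the optical axis (not along the pixel's ray), 0 where there is no reading), "fx", "fy", "cx", "cy" (pixels), "cam_to_world" (4x4, takes a point from camera to world coordinates). Camera axes: x right, y up, looking along -z (the intrinsics and any distortion apply to the point x, -y, -z); pixel columns grow to the right and rows downward; lengths in m; the calibration is good to about 2 mm. A picture is of the moment at which its call begins.
- ticket.hand_in(): hands the job in, once; it reports no verdict.
Trained networks look in a picture, given as the dict that the camera call returned (one of the last four; its "shot" number tells which), for a name from the list of things; names that differ only in an ending like _2 or _b are one class to them, and where a whole thing is asked for, a point or a joint stands for the part that bears it (a point fixed in the world has none). Each returns a list of dicts, best first, with "p" (0 to 1); they miss things now and then, are a little off and sometimes report something else, mostly with a low value. They report only what shows in the picture. A call takes as long as a camera call. They do not tell look-alikes from the thing itself.
- regions_of(picture, query): "region" (400x640 bool, what is visible of it) and "centre" ([row, column] in pixels, amid what is visible of it).
The state is a dict: "clock": time; "joint_pos": joint angles; "joint_velocities": joint speeds; "tau": joint torques, N m; "position": TCP position; "ee_rot": TCP orientation; "ft_force": force on the tool from outside, world axes, zero at the start; "torque": the same for the moment, N m; "grip_width": opening from 0.0 (shut) to 1.0 (fully open).
Only numpy, scipy, OpenCV 4.12 (cv2) and the standard library are available. Lean on these libraries where they do the work, as an engineer would, in place of code of your own. Each camera call takes 0.05 s, during which the arm holds its last target. There are 200 camera calls.

## Task

The cover plate of the sensor junction box has been left askew, resting on top of the box's locating pins. Work it across until its holes drop over all four pins and it sits fully down on the box, then swing the latch right round over the cover until it stops. Do not let the cover fall off the box, and leave the specimens, the tin and the screwdriver where they are.

Things in the scene. Friction and masses are not known exactly. Their poses are not given: they have to be found in the camera images.
- junction_box: Grey open-topped rectangular box fixed to the bench, turned up to 30 degrees, 110 (x) x 160 (y) mm outside, rim 60 mm above the bench. Origin: centre of its underside at bench height; x, y along its sides, z up. A lug on its +y end (24 mm wide, reaching 38 mm out from the wall, top at 60 mm) carries the latch. Cable glands stick out 16 mm low on the -x side; flat feet at bench height.
- box_rim (a point): Centre of the box's mouth at rim height, axes as the box's. Four upright steel locating pins, 8 mm diameter with chamfered tips, stand inside at x = +-27, y = +-46 mm from here and rise 7 mm above the rim; at the start the cover hides them.
- cover: Loose flat bare-metal plate, 110 (x) x 160 (y) x 6 mm, about 260 g, same outline as the box: its edges are flush with the box's outside when seated. Four through holes, 13 mm diameter, at x = +-27, y = +-46 mm. Origin: centre of its underside; axes as the box's when seated, z up (a half turn about z makes no difference). Too wide to grasp across: push its edges.
- cover_top (a point): Centre of the cover's top face, 6 mm above its origin. At the start the cover lies level on the pin tips (top 73 mm above the bench), shifted 13 to 24 mm to the box's -y, away from the latch, up to 15 mm either way in the box's x, and turned up to 6 degrees. It slides easily and drops 7 mm once all holes meet the pins (top then at 66 mm).
- latch (a joint): Angle of the steel swing latch, rad: 0 = closed on its stop, blade along the box's -y over the cover's end; 1.57 = open, blade along the box's -x. Starts at 1.55 to 2.3. Closing turns it anticlockwise from above; light friction (1 N at the peg). Blade 62 mm long, 16 wide, 5 thick, underside 68.5 mm above the bench: it clears a seated cover by 2.5 mm but an unseated cover blocks it.
- latch_pivot (a point): Point on the latch's vertical pivot axis at the blade's underside: box frame x = 0, y = +106 mm, 68.5 mm above the bench.
- latch_peg (a point): Upright round steel peg on the latch blade for the finger, 12 mm diameter, 50 mm from the pivot, standing from 73.5 to 100.5 mm above the bench. This point lies on its axis 86.5 mm above the bench.
- core_tall: Bystander: black asphalt specimen, disc 100 mm diameter, 64 mm high; origin at the centre of its underside. Leave alone.
- core_flat: Bystander: black asphalt specimen, disc 100 mm diameter, 40 mm high; origin at the centre of its underside. Leave alone.
- tin: Bystander: open steel tin, 72 mm diameter, 85 mm high; origin at the centre of its underside. Leave alone.
- screwdriver: Bystander: black-handled screwdriver about 200 mm long lying on the bench. Leave alone.
Not all that is in view belongs to the job. There is more than one size of the cover; the job needs the largest.

How it is judged:
By the outcome, as a careful person would: the job done as asked, in the order asked, and still so for the second after the job is handed in, with the robot touching nothing.
It also fails if it takes over 64 s, if anything falls off the work surface, if the arm or the gripper's body presses on something with over 40 N, if the wrist force passes 120 N, or if a joint passes its speed limit or range.

## Working session

There is one attempt and no reset: what is moved stays moved. The work goes in short steps, Python scripts to look and compute and a tool call to move; the robot and the scene stay as the last step left them, time stands still between calls to the robot, and variables do not carry over. Pictures are saved under pics/ and viewed, about 8 in all and at most 12, crops included, and the job is handed in when it is done.

Besides the shell and the picture viewer there is one more tool, called as name(argument=value, ...) on one line, values as JSON. step_arm: Moves the arm, as the interface text tells. Its arguments: {"type":"object","properties":{"increments":{"type":"array"},"force":{"type":"number"}},"required":["increments"]}

```bash
mkdir -p pics
cat > h.py <<'E'
import numpy as np, cv2
from workcell import monitor, camera, ticket, regions_of
def cloud(p):
    z=p["range_z"].astype(float); v,u=np.mgrid[:400,:640]
    P=np.stack([(u-p["cx"])/p["fx"]*z,-(v-p["cy"])/p["fy"]*z,-z,np.ones_like(z)],-1)
    W=P@np.array(p["cam_to_world"]).T
    W[z==0]=np.nan
    return W[...,:3]
def save(p,n): cv2.imwrite("pics/"+n,p["color"][...,::-1])
E
python3 - <<'E'
from h import *
o=monitor.get_obs(); print({k:np.round(v,3) for k,v in o.items()})
for n in("top","scene"):
    p=camera(n); save(p,n+"0.png"); W=cloud(p); print(n,[k for k in p],p["fx"],p["cx"],np.round(p["cam_to_world"],3).tolist())
    for q in("junction_box","cover","latch","latch_peg","core_tall","core_flat","tin","screwdriver"):
        for r in regions_of(p,q)[:4]:
            m=r["region"]; w=W[m]; print(q,round(r["p"],2),np.round(r["centre"]),m.sum(),np.round(np.nanmedian(w,0),3),np.round(np.nanpercentile(w[:,2],[5,95]),3))
E
```

```text
{'clock': np.float64(0.0), 'joint_pos': array([ 1.245,  0.333, -0.065,  1.461,  0.022,  1.35 , -0.088]), 'joint_velocities': array([-0.   ,  0.001, -0.001, -0.   ,  0.002, -0.001, -0.001]), 'tau': array([-0.0000e+00, -6.2544e+01,  4.9000e-02, -3.9161e+01,  1.6000e-02,
        1.0000e-02,  0.0000e+00]), 'position': array([ 0.186, -0.596,  0.231]), 'ee_rot': array([-0.699, -0.107,  0.699, -0.106]), 'ft_force': array([0.191, 0.298, 0.067]), 'torque': array([-0.004,  0.007,  0.001]), 'grip_width': np.float64(1.001)}
top ['color', 'range_z', 'fx', 'fy', 'cx', 'cy', 'cam_to_world', 'shot'] 452.5677754996012 317.17405893872274 [[0.016, 0.974, -0.226, 0.32], [-1.0, 0.016, -0.002, 0.003], [0.002, 0.226, 0.974, 1.284], [0.0, 0.0, 0.0, 1.0]]
junction_box 0.58 [245. 305.] 1324 [0.501 0.034 0.031] [0.001 0.074]
cover 0.88 [268. 392.] 1069 [ 0.433 -0.205  0.003] [-0.002  0.007]
cover 0.85 [220. 330.] 2425 [ 0.555 -0.033  0.072] [0.031 0.076]
cover 0.65 [160. 310.] 948 [0.746 0.026 0.004] [-0.001  0.008]
latch 0.62 [238. 278.] 157 [0.508 0.107 0.073] [0.069 0.099]
latch_peg 0.62 [240. 275.] 165 [0.
[... 540 characters left out ...]
004, 0.734, 0.679, 1.024], [0.0, 0.0, 0.0, 1.0]]
junction_box 0.18 [206. 324.] 1223 [ 0.558 -0.032  0.073] [0.069 0.077]
cover 0.85 [207. 323.] 1250 [ 0.557 -0.035  0.073] [0.069 0.077]
cover 0.69 [268. 331.] 776 [0.749 0.028 0.004] [0.001 0.008]
cover 0.57 [189. 281.] 486 [ 0.434 -0.205  0.005] [-0.     0.009]
latch 0.62 [199. 367.] 112 [0.5   0.109 0.074] [0.001 0.099]
latch_peg 0.55 [200. 369.] 105 [0.504 0.109 0.075] [0.07  0.099]
core_tall 0.74 [181. 220.] 786 [ 0.48  -0.405  0.061] [0.007 0.067]
core_flat 0.73 [255. 451.] 958 [0.659 0.374 0.039] [0.007 0.043]
tin 0.91 [194. 458.] 604 [0.425 0.398 0.057] [0.004 0.085]
screwdriver 0.55 [271. 261.] 243 [ 0.81  -0.162  0.023] [0.014 0.028]
```

Run:
```python
from h import *
p=cv2.imread("pics/top0.png"); q=p[150:310,210:430]; cv2.imwrite("pics/top0c.png",cv2.resize(q,None,fx=3.6,fy=3.6,interpolation=cv2.INTER_CUBIC))
```

```text
(no output)
```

View pics/top0c.png

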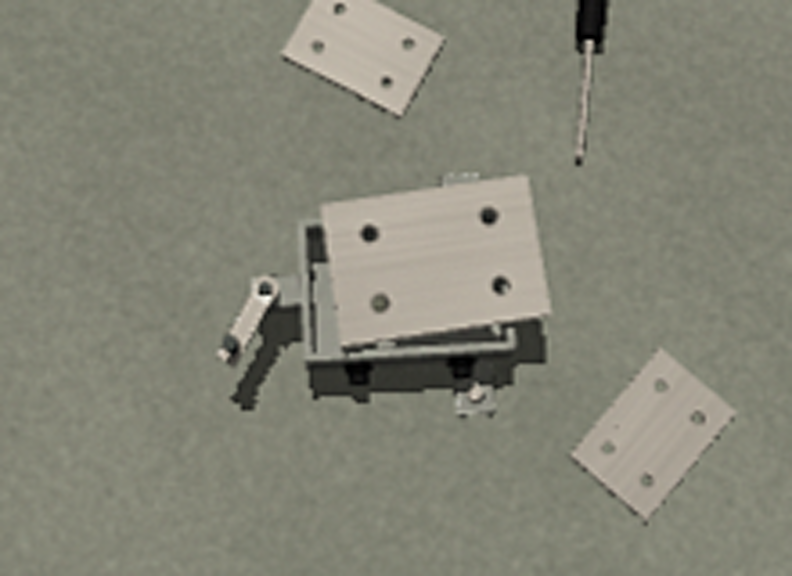

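View pics/scene0.png

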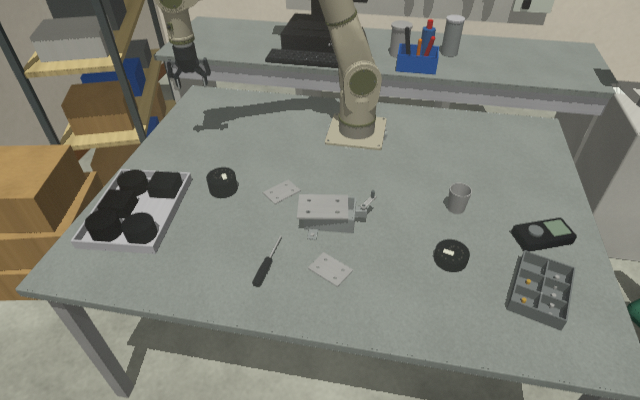

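step_arm(increments=[[0,0.01,0.01,0.03,0],[0,0.015,0.02,0.025,0],[0,0.02,0.03,0.01,0],[0,0.02,0.03,0.01,0],[0,0.02,0.03,0.01,0],[0,0.02,0.03,0.01,0],[0,0.02,0.03,0.01,0],[0,0.02,0.03,0.01,0],[0,0.02,0.03,0.01,0],[0,0.02,0.03,0.01,0],[0,0.02,0.03,0.01,0],[0,0.02,0.03,0.01,0]], force=40)

```text
clock: 1.9
position: [0.412, -0.2649, 0.3872]
ee_rot: [0.699, 0.106, -0.699, 0.107]
ft_force: [0.8, -1.0, -0.2]
grip_width: -0.003
```

step_arm(increments=[[0,0.02,0.03,0,0],[0,0.02,0.03,0,0],[0,0.02,0.03,0,0],[0,0.02,0.03,0,0],[0,0.02,0.03,0,0],[0,0.02,0.03,0,0],[0,0.01,0.03,0,0],[0,0,0,0,0],[0,0,0,0,0]])

```text
clock: 2.65
position: [0.5417, -0.0544, 0.3863]
ee_rot: [0.699, 0.108, -0.699, 0.108]
ft_force: [-1.2, -0.7, -0.4]
grip_width: -0.005
```

Run:
```python
from h import *
from scipy.spatial.transform import Rotation as R
o=monitor.get_obs(); print(o["clock"],o["position"],o["joint_pos"],o["grip_width"]); print(np.round(R.from_quat(o["ee_rot"]).as_matrix(),3))
p=camera("wrist"); save(p,"w0.png"); W=cloud(p); print(np.round(p["cam_to_world"],3).tolist(),p["fx"])
for q in("junction_box","cover","latch","latch_peg"):
    for r in regions_of(p,q)[:3]:
        m=r["region"]; w=W[m]; print(q,round(r["p"],2),np.round(r["centre"]),m.sum(),np.round(np.nanmedian(w,0),3),np.round(np.nanpercentile(w[:,2],[5,95]),3))
```

```text
2.65 [ 0.54174657 -0.05442436  0.38625428] [ 0.53760359  0.16467592 -0.6019462   1.37145369  0.09260371  1.63374388
 -1.31607383] -0.005373571998601909
[[-0.     0.302 -0.953]
 [ 0.001 -0.953 -0.302]
 [-1.    -0.001 -0.   ]]
[[0.302, 0.917, 0.259, 0.608], [-0.953, 0.291, 0.081, -0.034], [-0.001, -0.271, 0.963, 0.529], [0.0, 0.0, 0.0, 1.0]] 287.1417180648418
junction_box 0.64 [158. 255.] 2769 [0.511 0.059 0.058] [0.005 0.076]
cover 0.79 [151. 310.] 7002 [ 0.557 -0.033  0.073] [0.072 0.075]
cover 0.78 [ 26. 314.] 3185 [0.743 0.019 0.004] [0.003 0.006]
cover 0.72 [236. 378.] 2040 [ 0.434 -0.209  0.005] [0.003 0.006]
latch 0.84 [156. 217.] 497 [0.508 0.104 0.074] [0.072 0.1  ]
latch_peg 0.97 [155. 219.] 527 [0.506 0.105 0.074] [0.071 0.101]
```

View pics/w0.png

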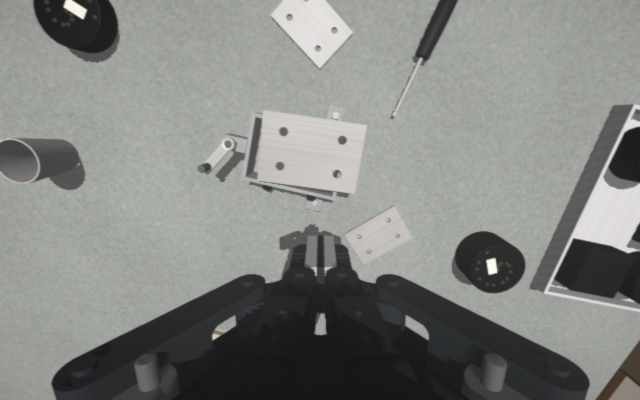

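```bash
cat >> h.py <<'E'
def ray(p,u,v,z):
    C=np.array(p["cam_to_world"]); d=C[:3,:3]@np.array([(u-p["cx"])/p["fx"],-(v-p["cy"])/p["fy"],-1]); o=C[:3,3]
    return (o+d*(z-o[2])/d[2])
def cover_pose(p,zt,c=(.556,-.033),verbose=True):
    """cover centre and long-axis direction from top-face points at height zt"""
    W=cloud(p); m=(abs(W[...,2]-zt)<.003)&(np.hypot(W[...,0]-c[0],W[...,1]-c[1])<.115)
    m=m.astype(np.uint8); n,l,s,_=cv2.connectedComponentsWithStats(m,connectivity=4)
    k=1+np.argmax(s[1:,4]); m=(l==k)
    r=cv2.minAreaRect(W[m][:,:2].astype(np.float32)*1000)
    b=cv2.boxPoints(r); e=b[1]-b[0]; f=b[2]-b[1]; e=e if np.hypot(*e)>np.hypot(*f) else f
    if e[1]<0:e=-e
    yaw=np.arctan2(-e[0],e[1])   # rotation of box y axis from world y
    if verbose: print("rect",np.round(r,2).tolist() if 0 else r,"yaw",np.degrees(yaw).round(2),"n",m.sum(),"z",np.nanmedian(W[m][:,2]).round(4))
    # holes: dark/absent blobs inside filled outline
    hull=np.zeros((400,640),np.uint8); ys,xs=np.where(m); cv2.fillConvexPoly(hull,cv2.convexHull(np.stack([xs,ys],1).astype(np.int32)),1)
    ins=cv2.erode(hull,np.ones((5,5)))>0
    g=cv2.cvtColor(p["color"],cv2.COLOR_RGB2GRAY); med=np.median(g[m])
    dk=(ins&(g<med*.75)).astype(np.uint8); n,l,s,ce=cv2.connectedComponentsWithStats(dk)
    H=[]
    for i in range(1,n):
        if s[i,4]>=8:
            w=np.clip(med-g.astype(float),0,None)*(cv2.dilate((l==i).astype(np.uint8),np.ones((3,3)))>0)
            v,u=np.mgrid[:400,:640]; q=ray(p,(w*u).sum()/w.sum(),(w*v).sum()/w.sum(),zt); H.append(q[:2]*1000)
            if verbose: print("hole",s[i,4],np.round(q[:2]*1000,1))
    return np.array(r[0]),yaw,H
E
python3 - <<'E'
from h import *
for n in("wrist","top"):
    p=camera(n); print(n); c,y,H=cover_pose(p,.073); 
    if len(H)==4: print("hole mean",np.mean(H,0))
    W=cloud(p); near=np.hypot(W[...,0]-.54,W[...,1]-.0)<.2
    m=near&(abs(W[...,2]-.060)<.003)
    # remove cover top side; rim points
    P=W[m][:,:2]*1000; print("rim n",len(P),P.min(0),P.max(0))
    if n=="wrist":
        np.save("rim.npy",P); g=p["color"]
        q=g[100:215,190:385]; cv2.imwrite("pics/w1c.png",cv2.resize(q[...,::-1],None,fx=4.1,fy=4.1,interpolation=cv2.INTER_CUBIC))
    mm=near&(W[...,2]>.078)&(W[...,2]<.105)&(W[...,1]>.08); print("peg pts",mm.sum(),np.nanmedian(W[mm],0).round(4),np.median(W[near&(W[...,2]>.098)&(W[...,2]<.104)&(W[...,1]>.08)],0))
    bl=near&(abs(W[...,2]-.0735)<.0025)&(W[...,1]>.07); r=cv2.minAreaRect((W[bl][:,:2]*1000).astype(np.float32)); print("blade",bl.sum(),r,cv2.boxPoints(r).round(1).tolist())
E
```

```text
wrist
rect ((554.4459838867188, -34.427223205566406), (110.26133728027344, 160.443115234375), 9.681327819824219) yaw 9.68 n 6931 z 0.0733
hole 62 [573.7  15.8]
hole 59 [589.  -74.9]
hole 55 [520.6   6.9]
hole 43 [536.1 -82.9]
hole mean [554.85625777 -33.73850151]
rim n 936 [477.47802688 -95.96055268] [594.32747024 104.46793601]
peg pts 94 [0.4876 0.1133 0.0983] [0.48581564 0.11516217 0.10073975]
blade 383 ((507.3807373046875, 105.29257202148438), (19.135887145996094, 71.09695434570312), 60.69295120239258) [[471.70001220703125, 114.30000305175781], [533.7000122070312, 79.5], [543.0999755859375, 96.19999694824219], [481.1000061035156, 131.0]]
top
rect ((548.8247680664062, 4.478889465332031), (110.01253509521484, 85.78778076171875), 9.604894638061523) yaw -80.4 n 866 z 0.0724
hole 19 [573.8  18.7]
hole 22 [520.5   9.5]
rim n 179 [480.01266584 -36.71185028] [588.8926099  106.65727272]
peg pts 25 [0.4859 0.1175 0.097 ] [0.48690185 0.11862716 0.10039552]
blade 91 ((507.37847900390625, 107.95880126953125), (18.95069694519043, 70.85140991210938), 61.096351623535156) [[471.79998779296875, 116.80000305175781], [533.7999877929688, 82.5], [543.0, 99.0999984741211], [480.8999938964844, 133.39999389648438]]
```

View pics/w1c.png

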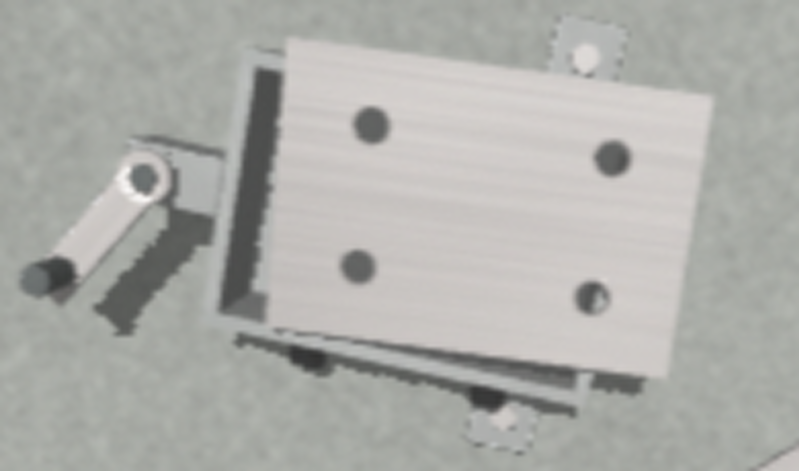

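```bash
cat >> h.py <<'E'
def box_pose(P,th=np.radians(15)):
    """P: rim-height points, mm. Outer -x edge and +y edge; returns centre and yaw"""
    from numpy.polynomial import polynomial as pl
    for it in range(4):
        ex=np.array([np.cos(th),np.sin(th)]); ey=np.array([-np.sin(th),np.cos(th)])
        x=P@ex; y=P@ey
        x0=np.percentile(x,3) 
        y0=np.sort(y[(x<x0+25)])[-5:].mean()
        def edge(s,t,lo,hi,fn):
            b=np.arange(lo,hi,4.); S=[];T=[]
            for a in b:
                k=(s>=a)&(s<a+4)
                if k.sum(): S.append(a+2);T.append(fn(t[k]))
            S=np.array(S);T=np.array(T)
            for _ in range(3):
                c=np.polyfit(S,T,1); r=T-np.polyval(c,S); k=abs(r)<max(1.5,1.5*np.median(abs(r))); S,T=S[k],T[k]
            return c,len(S),np.std(r)
        near=y<y0+3
        cx,n1,s1=edge(y[near],x[near],y0-150,y0-5,np.min)
        cy,n2,s2=edge(x[near],y[near],x0+5,x0+105,np.max)
        dth=-cx[0] ; dth2=cy[0]
        xe=np.polyval(cx,y0-80); ye=np.polyval(cy,x0+55)
        c=(xe+55)*ex+(ye-80)*ey
        print("box yaw",np.degrees(th).round(2),"dx-edge",np.degrees(dth).round(2),n1,s1.round(2),"y-edge",np.degrees(dth2).round(2),n2,s2.round(2),"centre",c.round(1))
        th=th+(n1*dth*1.5+n2*dth2)/(n1*1.5+n2)
    return c,th
E
python3 - <<'E'
from h import *
P=np.load("rim.npy"); P=P[(P[:,1]<120)]
c,th=box_pose(P)
ex=np.array([np.cos(th),np.sin(th)]); ey=np.array([-np.sin(th),np.cos(th)])
Q=np.stack([(P-c)@ex,(P-c)@ey],1)
print(np.histogram(Q[:,0],np.arange(-66,70,4)),np.histogram(Q[:,1],np.arange(-100,130,4)))
print("pivot",c+106*ey)
im=np.full((500,400,3),255,np.uint8)
for q in Q: cv2.circle(im,(int(200+2*q[0]),int(250-2*q[1])),1,(0,0,0),-1)
cv2.rectangle(im,(90,90),(310,410),(0,0,255),1); cv2.imwrite("pics/fit.png",im)
for r,z in (((215,320),.06),((250,48),.06),((578,410),.06),((143,178),.0735)): print(r,ray({**camera("wrist")} if 0 else p,190+r[0]/4.1-.4,100+r[1]/4.1-.4,z)) if 0 else None
p=camera("wrist")
for r,z in (((215,320),.06),((250,48),.06),((578,410),.06),((143,178),.0735),((38,278),.1005)):
    w=ray(p,190+r[0]/4.1-.4,100+r[1]/4.1-.4,z)[:2]*1000; print(r,w.round(1),((w-c)@ex).round(1),((w-c)@ey).round(1))
E
```

```text
box yaw 15.0 dx-edge -10.76 37 0.49 y-edge 13.53 7 2.01 centre [538.3 -12.3]
box yaw 6.96 dx-edge -2.48 37 0.44 y-edge -2.72 19 0.43 centre [538.6 -13.1]
box yaw 4.42 dx-edge -0.02 37 0.41 y-edge -0.03 18 0.44 centre [538.6 -13.3]
box yaw 4.4 dx-edge 0.0 37 0.41 y-edge -0.01 18 0.44 centre [538.6 -13.3]
(array([  0,   0,  82, 216,  83,  19,  17,   9,  12,  10,   9,   9,  11,
        37,  51,  41,  40,  40,  60,  42,  10,  11,  12,  11,  12,  10,
        10,  12,  24,  32,   4,   0,   0]), array([-66, -62, -58, -54, -50, -46, -42, -38, -34, -30, -26, -22, -18,
       -14, -10,  -6,  -2,   2,   6,  10,  14,  18,  22,  26,  30,  34,
        38,  42,  46,  50,  54,  58,  62,  66])) (array([  0,   0,   0,   0,   0,  23,  31,  11,  13,  10,  10,   9,  10,
         9,  10,   9,  10,   9,  10,   7,  10,   9,  10,  10,  10,   9,
        11,  10,   9,  10,  10,   9,  10,   8,  10,   7,   7,   8,   7,
         9,  12,  20,  18, 109, 170,  55,  40,  36,  39,  33,  13,   9,
         7,   8,   3,   0,   0]), array([-100,  -96,  -92,  -88,  -84,  -80,  -76,  -72,  -68,  -64,  -60,
        -56,  -52,  -48,  -44,  -40,  -36,  -32,  -28,  -24,  -20,  -16,
        -12,   -8,   -4,    0,    4,    8,   12,   16,   20,   24,   28,
         32,   36,   40,   44,   48,   52,   56,   60,   64,   68,   72,
         76,   80,   84,   88,   92,   96,  100,  104,  108,  112,  116,
        120,  124,  128]))
pivot [530.44716626  92.43276743]
(215, 320) [480.   58.3] -52.9 75.9
(250, 48) [586.8  69.4] 54.4 78.7
(578, 410) [487.6 -93.7] -57.0 -76.3
(143, 178) [529.2  94.2] -1.1 107.8
(38, 278) [487.  115.5] -41.5 132.3
```

View pics/fit.png

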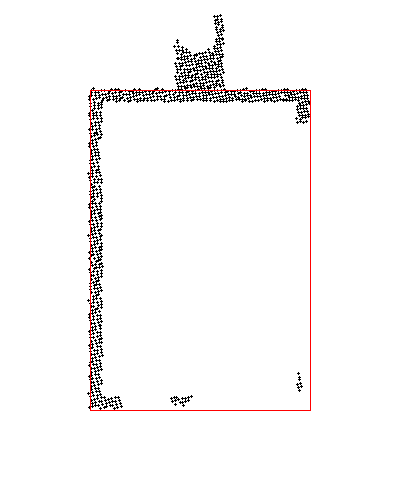

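The wrist view gives the box centre as (538.6, -13.3) mm with a yaw of 4.4°. The cover is at (554.6, -34) mm, yaw 9.7°, on the pin tips. The peg is near box (-41.5, 132), so the latch is at about 2.1 rad.

I'll square the cover against the box walls using the spread fingers. The first push is on its +x edge and the second on its -y edge.

step_arm(increments=[[0.06,0.017,0.0065,-0.02,-0.0385],[0.06,0.017,0.0065,-0.02,-0.0385],[0.06,0.017,0.0065,-0.02,-0.0385],[0.06,0.017,0.0065,-0.02,-0.0385],[0.06,0.017,0.0065,-0.02,-0.0385],[0.06,0.017,0.0065,-0.02,-0.0385],[0.06,0,0,-0.02,0],[0.06,0,0,-0.02,0],[0.06,0,0,0,0],[0.06,0,0,0,0]])

```text
clock: 3.88
position: [0.6429, -0.0181, 0.2259]
ee_rot: [-0.706, -0.025, 0.707, -0.025]
ft_force: [0.3, 0.1, 0.4]
grip_width: 0.704
```

Run:
```python
from h import *
from scipy.spatial.transform import Rotation as R
o=monitor.get_obs(); t=o["position"]; M=R.from_quat(o["ee_rot"]).as_matrix(); print(o["clock"],t,o["joint_pos"].round(2),o["grip_width"]); 
p=camera("wrist"); W=cloud(p); L=(W-t)@M   # tool coords: x along fingers
k=(abs(L[...,1])<.06)&(abs(L[...,2])<.03)&(L[...,0]>-.06)&(L[...,0]<.03)
print(k.sum()); Q=L[k]*1000
for a in range(-60,30,4):
    s=Q[(Q[:,0]>=a)&(Q[:,0]<a+4)]
    if len(s): print(a,len(s),s.min(0).round(0),s.max(0).round(0))
save(p,"w2.png")
```

```text
3.8833 [ 0.64290181 -0.0181044   0.22585562] [ 0.38  0.44 -0.57  1.39  0.23  1.39 -1.7 ] 0.7037257850471171
8703
-60 3123 [-60. -60. -15.] [-56.  60.  12.]
-56 1107 [-56. -60. -15.] [-52.  59.  12.]
-52 704 [-52. -58. -15.] [-48.  60.  -6.]
-48 214 [-48. -48. -13.] [-44.  49.  -2.]
-44 616 [-44. -36. -12.] [-40.  39.   7.]
-40 409 [-40. -42. -12.] [-36.  43.  11.]
-36 468 [-36. -43. -12.] [-32.  45.  11.]
-32 436 [-32. -43. -12.] [-28.  45.  10.]
-28 381 [-28. -43. -12.] [-24.  44.  11.]
-24 370 [-24. -43. -12.] [-20.  44.  10.]
-20 322 [-20. -43. -12.] [-16.  45.  11.]
-16 291 [-16. -43. -12.] [-12.  44.  10.]
-12 195 [-12. -36. -12.] [-8. 42. 10.]
-8 67 [ -8. -29. -10.] [-5. 31.  9.]
```

View pics/w2.png

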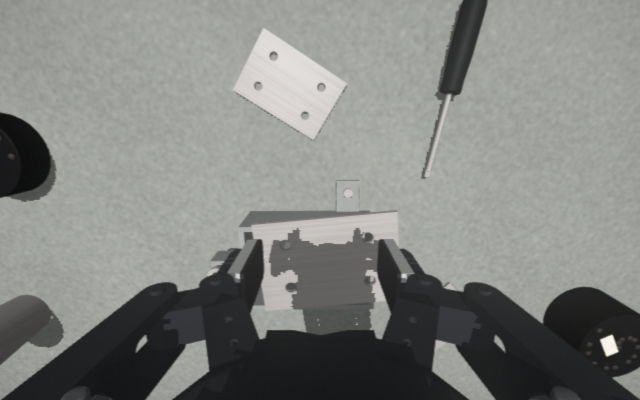

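step_arm(increments=[[0.06,0,0,-0.035,0.006],[0.06,0,0,-0.035,0],[0.06,0,0,-0.035,0],[0.06,0,0,-0.035,0],[0.06,0,0,-0.025,0],[0.06,0,0,-0.012,0],[0.06,0,0,0,0]])

```text
clock: 4.52
position: [0.6427, -0.018, 0.0481]
ee_rot: [-0.706, -0.027, 0.707, -0.027]
ft_force: [-0.6, -0.4, -0.5]
grip_width: 0.701
```

step_arm(increments=[[0.06,-0.004,-0.0003,0,0],[0.06,-0.004,-0.0003,0,0],[0.06,-0.003,-0.0002,0,0],[0.06,-0.003,-0.0002,0,0],[0.06,-0.003,-0.0002,0,0],[0.06,-0.003,-0.0002,0,0],[0.06,-0.003,-0.0002,0,0],[0.06,-0.003,-0.0002,0,0],[0.06,-0.003,-0.0002,0,0],[0.06,-0.003,-0.0002,0,0],[0.06,0,0,0,0]])

```text
clock: 5.43
position: [0.611, -0.0199, 0.0495]
ee_rot: [0.707, 0.027, -0.707, 0.028]
ft_force: [0.2, 1.0, 0.6]
grip_width: 0.705
```

step_arm(increments=[[0.06,-0.0015,-0.0001,0,0],[0.06,-0.0015,-0.0001,0,0],[0.06,-0.001,-0.0001,0,0],[0.06,-0.0005,0,0,0],[0.06,0,0,0,0]])

```text
clock: 5.85
position: [0.6068, -0.0201, 0.0493]
ee_rot: [0.707, 0.027, -0.707, 0.028]
ft_force: [2.0, -0.3, 0.2]
grip_width: 0.702
```

step_arm(increments=[[0.06,-0.0005,0,0,0],[0.06,-0.0005,0,0,0],[0.06,0,0,0,0]])

```text
clock: 6.1
position: [0.6059, -0.0201, 0.0493]
ee_rot: [0.707, 0.027, -0.707, 0.027]
ft_force: [2.0, -0.1, 1.6]
grip_width: 0.702
```

Run:
```python
from h import *
p=camera("wrist"); 
c,y,H=cover_pose(p,.073)
p=camera("top"); save(p,"t1.png"); c,y,H=cover_pose(p,.073)
q=p["color"][190:280,250:380]; cv2.imwrite("pics/t1c.png",cv2.resize(q[...,::-1],None,fx=6,fy=6,interpolation=cv2.INTER_CUBIC))
```

```text
rect ((594.2039794921875, -21.947250366210938), (47.954132080078125, 73.29857635498047), 4.7206339836120605) yaw 4.72 n 5871 z 0.0733
hole 783 [603.3   9.9]
hole 815 [607.7 -51.6]
hole 629 [572.5 -23.4]
rect ((537.4415283203125, 16.052078247070312), (109.99903869628906, 70.54673767089844), 5.330556392669678) yaw -84.67 n 649 z 0.0725
```

View pics/t1c.png

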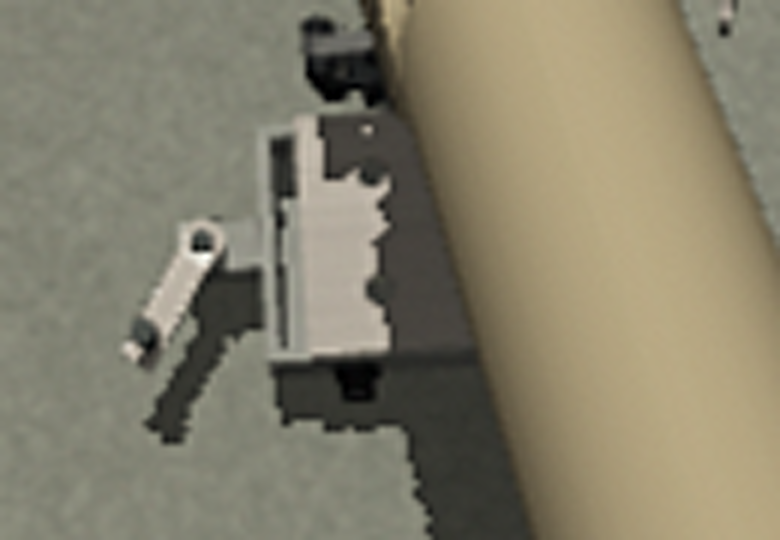

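step_arm(increments=[[0.06,-0.0005,0,0,0],[0.06,-0.0005,0,0,0],[0.06,0,0,0,0]])

```text
clock: 6.45
position: [0.6048, -0.0201, 0.0493]
ee_rot: [-0.707, -0.027, 0.707, -0.028]
ft_force: [2.7, -0.6, 0.9]
grip_width: 0.706
```

step_arm(increments=[[0.06,0.01,0.0008,0,0],[0.06,0.01,0.0008,0,0],[0.06,0,0,0.035,0],[0.06,0,0,0.035,-0.05],[0.06,0,0,0.035,-0.118],[0.06,-0.006,-0.009,0,-0.117],[0.06,-0.006,-0.009,0,-0.117],[0.06,-0.006,-0.009,0,-0.117],[0.06,-0.006,-0.009,0,-0.117],[0.06,-0.006,-0.009,0,-0.117],[0.06,-0.006,-0.009,0,-0.117],[0.06,-0.006,-0.009,0,-0.117]])

```text
clock: 7.45
position: [0.5818, -0.0816, 0.1538]
ee_rot: [-0.634, 0.312, 0.635, 0.312]
ft_force: [-0.4, -0.1, -0.6]
grip_width: 0.702
```

step_arm(increments=[[0.06,-0.006,-0.009,0,-0.117],[0.06,-0.006,-0.009,0,-0.117],[0.06,-0.006,-0.009,0,-0.117],[0.06,-0.006,-0.009,0,-0.117],[0.06,-0.006,-0.009,0,-0.113],[0.06,-0.0045,-0.009,0,0],[0.06,0,-0.0105,0,0],[0.06,0,0,0,0]])

```text
clock: 8.12
position: [0.5581, -0.1275, 0.1432]
ee_rot: [-0.574, 0.409, 0.588, 0.397]
ft_force: [-1.1, -1.0, 0.0]
grip_width: 0.703
```

Run:
```python
from h import *
from scipy.spatial.transform import Rotation as R
o=monitor.get_obs(); print(o["clock"],o["position"].round(4),o["joint_pos"].round(2)); M=R.from_quat(o["ee_rot"]).as_matrix(); print(M[:,1:].round(3).tolist())
c=np.array([538.6,-13.3]);th=np.radians(4.4);ex=np.array([np.cos(th),np.sin(th)]);ey=np.array([-ex[1],ex[0]]);d=o["position"][:2]*1000-c;print("box",d@ex,d@ey)
for n in("wrist","top"):
    p=camera(n); save(p,"x_%s.png"%n); cc,y,H=cover_pose(p,.073); print("box",(cc-c)@ex,(cc-c)@ey)
```

```text
8.1167 [ 0.5581 -0.1275  0.1432] [-0.13  0.3   0.32  1.71 -0.1   1.17 -2.56]
[[-0.936, -0.35], [-0.35, 0.937], [0.025, 0.008]]
box 10.670162613486912 -115.33170344908055
rect ((537.3993530273438, -64.44170379638672), (105.71443176269531, 112.90522766113281), 15.435867309570312) yaw 15.44 n 11024 z 0.0733
hole 134 [ 559.6 -107.1]
hole 498 [588.  -64.5]
hole 12 [ 536.3 -110.6]
hole 91 [ 505.4 -110.2]
hole 190 [570.7 -73.8]
hole 172 [516.9 -78.3]
hole 212 [546.4 -10.9]
box -5.120650180548278 -50.898864054895725
rect ((539.5443115234375, -22.899024963378906), (110.85453033447266, 148.87216186523438), 4.368670463562012) yaw 4.37 n 1478 z 0.0724
hole 21 [570.2 -70.8]
hole 21 [563.   20.9]
hole 10 [516.8 -74.2]
hole 22 [508.9  16.3]
box 0.20510053724743205 -9.64318092075893
```

step_arm(increments=[[0.06,-0.003,-0.004,0.02,0.124],[0.06,-0.003,-0.004,0.01,0.124],[0.06,-0.004,-0.005,0,0.124],[0.06,0,0,0,0.124],[0.06,0,0,0,0.124],[0.06,0,0,0,0.124],[0.06,0,0,0,0.124],[0.06,0,0,0,0.124],[0.06,0,0,0,0.124],[0.06,0,0,0,0.124],[0.06,0,0,0,0.124],[0.06,0,0,0,0.124]])

```text
clock: 9.22
position: [0.5486, -0.1387, 0.1735]
ee_rot: [-0.698, -0.09, 0.702, -0.108]
ft_force: [-0.1, -0.1, -0.2]
grip_width: 0.703
```

step_arm(increments=[[0.06,0,0,0,0.124],[0.06,0,0,0,0.124],[0.06,0,0,0,0.124],[0.06,0,0,0,0.124],[0.06,0,0,0,0.124],[0.06,0,0,0,0.124],[0.06,0,0,0,0.124],[0.06,0,0,0,0.124],[0.06,0,0,0,0.124],[0.06,0,0,0,0.124],[0.06,0,0,0,0.124],[0.06,0,0,0,0]])

```text
clock: 10.22
position: [0.5486, -0.139, 0.1736]
ee_rot: [0.486, 0.51, -0.477, 0.526]
ft_force: [0.7, -0.1, -0.0]
grip_width: 0.703
```

```bash
cat >> h.py <<'E'
from scipy.spatial.transform import Rotation as R
c0=np.array([538.6,-13.3]);th0=np.radians(4.4);ex=np.array([np.cos(th0),np.sin(th0)]);ey=np.array([-ex[1],ex[0]])
def bx(w): d=np.asarray(w)[:2]-c0; return np.round([d@ex,d@ey],1)
def st():
    o=monitor.get_obs(); M=R.from_quat(o["ee_rot"]).as_matrix(); print(o["clock"],o["position"].round(4),"box",bx(o["position"]*1000),"yaw",np.degrees(np.arctan2(M[0,1],-M[1,1])).round(2),"down",M[:,0].round(3),"j",o["joint_pos"].round(2),"f",o["ft_force"].round(1))
E
python3 - <<'E'
from h import *
st()
for n in("wrist","top"):
    p=camera(n); save(p,"y_%s.png"%n); cc,y,H=cover_pose(p,.073); print("box",bx(cc))
    W=cloud(p); near=np.hypot(W[...,0]-.54,W[...,1]-.0)<.2
    m=near&(abs(W[...,2]-.060)<.003)&(W[...,1]<.12)&(W[...,1]>-.1); print(m.sum())
    try: box_pose(W[m][:,:2]*1000,th0)
    except Exception as e: print(e)
E
```

```text
10.2167 [ 0.5486 -0.139   0.1736] box [   0.3 -126.1] yaw 94.22 down [ 0.025 -0.006 -1.   ] j [0.16 0.22 0.01 1.72 0.   1.17 0.24] f [ 0.7 -0.1 -0. ]
rect ((541.417724609375, -48.86231231689453), (110.60400390625, 122.80712890625), 4.717658519744873) yaw 4.72 n 22692 z 0.0733
hole 60 [510.    8.7]
hole 65 [563.6  13. ]
hole 218 [516.9 -78. ]
hole 223 [570.7 -73.7]
box [  0.1 -35.7]
0
index -1 is out of bounds for axis 0 with size 0
rect ((540.0679321289062, -28.349395751953125), (111.0938949584961, 159.892822265625), 4.725039482116699) yaw 4.73 n 1687 z 0.0725
hole 21 [570.2 -70.9]
hole 21 [563.   20.9]
hole 22 [516.4 -75.3]
hole 21 [508.9  16.3]
box [  0.3 -15.1]
152
box yaw 4.4 dx-edge -0.35 13 0.56 y-edge 0.06 17 0.7 centre [539.3 -10.7]
box yaw 4.24 dx-edge -0.19 13 0.56 y-edge 0.42 17 0.72 centre [539.4 -10.9]
box yaw 4.33 dx-edge -0.29 13 0.56 y-edge 0.33 17 0.72 centre [539.3 -10.9]
box yaw 4.33 dx-edge -0.29 13 0.56 y-edge 0.33 17 0.72 centre [539.3 -10.9]
```

View pics/y_wrist.png

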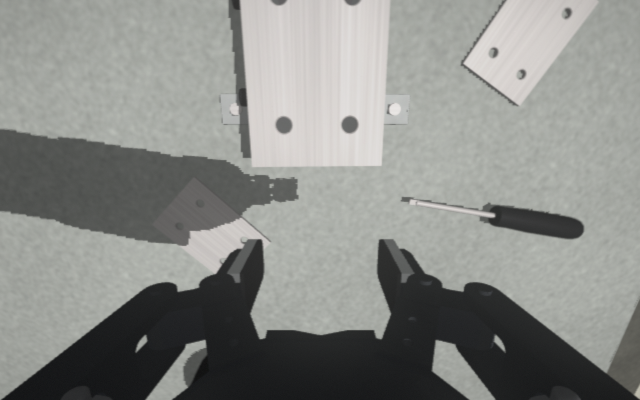

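step_arm(increments=[[0.06,0,0,-0.035,0],[0.06,0,0,-0.035,0],[0.06,0,0,-0.03,0],[0.06,0,0,-0.02,0],[0.06,0,0,-0.005,0],[0.06,-0.0004,0.005,0,0],[0.06,-0.0004,0.005,0,0],[0.06,-0.0002,0.003,0,0],[0.06,-0.0002,0.003,0,0],[0.06,-0.0002,0.003,0,0],[0.06,0,0,0,0]])

```text
clock: 11.23
position: [0.5479, -0.1188, 0.0493]
ee_rot: [0.487, 0.508, -0.478, 0.525]
ft_force: [0.0, 0.3, -0.4]
grip_width: 0.706
```

step_arm(increments=[[0.06,-0.0002,0.002,0,0],[0.06,-0.0001,0.002,0,0],[0.06,-0.0002,0.002,0,0],[0.06,-0.0001,0.0015,0,0],[0.06,-0.0001,0.001,0,0],[0.06,0,0,0,0]])

```text
clock: 11.73
position: [0.5467, -0.1106, 0.0484]
ee_rot: [0.487, 0.509, -0.478, 0.525]
ft_force: [0.2, -1.1, 1.1]
grip_width: 0.699
```

Run:
```python
from h import *
st()
p=camera("top"); cc,y,H=cover_pose(p,.072); print("box",bx(cc))
p=camera("wrist"); cc,y,H=cover_pose(p,.073)
W=cloud(p); k=np.hypot(W[...,0]-.54,W[...,1])<.03; print(np.nanpercentile(W[k][:,2],[5,50,95]))
```

```text
11.7333 [ 0.5467 -0.1106  0.0484] box [  0.6 -97.6] yaw 93.93 down [ 0.025 -0.007 -1.   ] j [ 0.12  0.34 -0.    1.86  0.01  0.91  0.18] f [ 0.2 -1.1  1.1]
rect ((539.0447387695312, -6.726356506347656), (110.7281723022461, 136.360107421875), 3.8850927352905273) yaw 3.89 n 1480 z 0.0719
hole 17 [569.8 -62.1]
hole 21 [563.5  30. ]
hole 10 [516.3 -65. ]
hole 18 [509.9  26.2]
box [0.9 6.5]
rect ((542.4176635742188, -61.849571228027344), (111.39095306396484, 121.11368560791016), 4.265789031982422) yaw 4.27 n 69122 z 0.0733
hole 8 [515.9 -61.6]
hole 737 [569.8 -64.6]
hole 659 [516.  -68.8]
hole 7838 [526.  -99.6]
[0.07218568 0.07330726 0.07442762]
```

step_arm(increments=[[0.06,-0.0001,0.001,0,0.003],[0.06,-0.0001,0.001,0,0.003],[0.06,-0.0001,0.001,0,0.002],[0.06,-0.0001,0.001,0,0],[0.06,0,0,0,0]])

```text
clock: 12.25
position: [0.5459, -0.1062, 0.0481]
ee_rot: [0.484, 0.511, -0.476, 0.527]
ft_force: [-0.5, -0.1, -0.3]
grip_width: 0.701
```

```bash
cat >> h.py <<'E'
def z():
    st(); p=camera("wrist"); W=cloud(p); k=np.hypot(W[...,0]-.54,W[...,1])<.03; print("ztop",np.nanpercentile(W[k][:,2],[5,50,95]).round(4))
E
python3 -c "from h import *; z()"
```

```text
12.25 [ 0.5459 -0.1062  0.0481] box [  0.2 -93.2] yaw 94.41 down [ 0.024 -0.006 -1.   ] j [ 0.11  0.34 -0.01  1.86  0.01  0.91  0.18] f [-0.5 -0.1 -0.3]
ztop [0.0652 0.0663 0.0675]
```

step_arm(increments=[[0.06,0,0.0007,0,0],[0.06,-0.0001,0.0007,0,0],[0.06,0,0,0,0]])

```text
clock: 12.55
position: [0.546, -0.1051, 0.0483]
ee_rot: [0.485, 0.511, -0.476, 0.527]
ft_force: [0.2, -0.1, -0.4]
grip_width: 0.701
```

```bash
python3 -c "from h import *; z()"
```

```text
12.55 [ 0.546  -0.1051  0.0483] box [  0.3 -92.1] yaw 94.4 down [ 0.024 -0.007 -1.   ] j [ 0.11  0.34 -0.01  1.86  0.01  0.91  0.18] f [ 0.2 -0.1 -0.4]
ztop [0.0652 0.0663 0.0674]
```

step_arm(increments=[[0.06,0.0005,-0.008,0,0],[0.06,0.0005,-0.008,0,0],[0.06,0,0,0.035,0],[0.06,0,0,0.035,0],[0.06,0,0,0.035,0],[0,0,0,0.035,0],[0,0,0,0,0]])

```text
clock: 13.18
position: [0.5503, -0.1232, 0.1959]
ee_rot: [0.487, 0.507, -0.475, 0.53]
ft_force: [0.8, -0.6, 0.4]
grip_width: 0.432
```

Run:
```python
from h import *
z()
for n in("top","wrist"):
    p=camera(n); save(p,"z_%s.png"%n); cc,y,H=cover_pose(p,.066,c=(.54,-.012)); print("box",bx(cc))
    W=cloud(p); k=(np.hypot(W[...,0]-.51,W[...,1]-.12)<.06)&(abs(W[...,2]-.1005)<.004); print("peg",k.sum(),np.median(W[k],0).round(4) if k.sum() else None)
    r=[(round(r["p"],2),np.nanmedian(cloud(p)[r["region"]],0).round(4)) for r in regions_of(p,"latch_peg")]; print(r)
```

```text
13.1833 [ 0.5503 -0.1232  0.1959] box [   3.2 -110.5] yaw 94.31 down [ 0.035 -0.009 -0.999] j [0.13 0.19 0.01 1.71 0.   1.2  0.21] f [ 0.8 -0.6  0.4]
ztop [0.0652 0.0663 0.0676]
rect ((538.6261596679688, -10.759346008300781), (110.6636734008789, 160.0537109375), 4.5059027671813965) yaw 4.51 n 1698 z 0.0655
hole 13 [515.9 -57.1]
box [0.2 2.5]
peg 12 [0.4871 0.1173 0.0993]
[(0.63, array([0.5098, 0.1066, 0.0737]))]
rect ((539.5059204101562, -27.816986083984375), (110.48946380615234, 129.91265869140625), 4.387453079223633) yaw 4.39 n 20071 z 0.0663
hole 49 [507.1  28.5]
hole 17 [512.6  32.6]
hole 30 [566.6  36. ]
hole 54 [559.5  32.7]
hole 10 [516.7 -55.2]
hole 46 [572.3 -56.4]
hole 16 [510.6 -60. ]
hole 25 [564.5 -55.7]
box [ -0.2 -14.5]
peg 0 None
[]
```

step_arm(increments=[[0,-0.0057,0.0292,0,-0.0627],[0,-0.0057,0.0292,0,-0.0627],[0,-0.0057,0.0292,0,-0.0627],[0,-0.0057,0.0292,0,-0.0627],[0,-0.0057,0.0292,0,-0.0627],[0,-0.0057,0.0292,0,-0.0627],[0,-0.0057,0.0292,0,-0.0627],[0,-0.0057,0.0292,0,-0.0627],[0,-0.0057,0.0292,0,-0.0627],[0,0,0,0,0],[0,0,0,0,0]])

```text
clock: 14.35
position: [0.4948, 0.1427, 0.1871]
ee_rot: [0.606, 0.357, -0.604, 0.374]
ft_force: [0.8, 0.3, 0.2]
grip_width: 0.002
```

Run:
```python
from h import *
st(); p=camera("wrist"); save(p,"v.png")
W=cloud(p)
k=(np.hypot(W[...,0]-.51,W[...,1]-.12)<.06)&(abs(W[...,2]-.1005)<.004); print("peg",k.sum(),np.median(W[k],0).round(4) if k.sum() else None)
p=camera("top")
# plan: TCP behind the peg, offset 17 tangentially, yaw follows
for q in (2.13,1.9,1.6,1.3,1.0,.7,.4,.2,0):
    for off in (17,):
        u=np.array([-np.sin(q),-np.cos(q)]); t=np.array([-u[1],u[0]])
        b=np.array([0,106])+50*u-off*t; w=c0+b[0]*ex+b[1]*ey; print(q,w.round(1),"yaw",np.degrees(th0)+180-np.degrees(q))
```

```text
14.35 [0.4948 0.1427 0.1871] box [-31.7 158.9] yaw 62.26 down [ 0.015 -0.019 -1.   ] j [-0.22  0.12 -0.18  1.81  0.05  1.2  -0.9 ] f [0.8 0.3 0.2]
peg 93 [0.4874 0.1191 0.1005]
2.13 [494.1 130.6] yaw 62.35998963713466
1.9 [486.3 121.3] yaw 75.5380189251436
1.6 [479.7 107. ] yaw 92.72675277906828
1.3 [477.7  91.3] yaw 109.91548663299298
1.0 [480.3  75.8] yaw 127.10422048691768
0.7 [487.5  61.7] yaw 144.29295434084239
0.4 [498.5  50.4] yaw 161.48168819476706
0.2 [507.5  44.9] yaw 172.94084409738355
0 [517.4  41.2] yaw 184.4
```

Run:
```python
from h import *
def T(q,off=17):
    u=np.array([-np.sin(q),-np.cos(q)]); t=np.array([-u[1],u[0]])
    b=np.array([0,106])+50*u-off*t; return (c0+b[0]*ex+b[1]*ey)/1000
qs=np.linspace(2.13,0,24); prev=np.array([.4948,.1427]); acc=T(qs[0])
print("first",(acc-prev).round(4)); acc=acc.round(4)
for q in qs[1:]:
    d=(T(q)-acc).round(4); acc=acc+d; print([0,*d.tolist(),0,.0926])
```

```text
first [-0.0007 -0.0121]
[0, -0.0034, -0.0035, 0, 0.0926]
[0, -0.0031, -0.0038, 0, 0.0926]
[0, -0.0026, -0.0041, 0, 0.0926]
[0, -0.0023, -0.0043, 0, 0.0926]
[0, -0.0019, -0.0045, 0, 0.0926]
[0, -0.0014, -0.0047, 0, 0.0926]
[0, -0.0011, -0.0048, 0, 0.0926]
[0, -0.0005, -0.0049, 0, 0.0926]
[0, -0.0001, -0.0048, 0, 0.0926]
[0, 0.0003, -0.0049, 0, 0.0926]
[0, 0.0008, -0.0048, 0, 0.0926]
[0, 0.0012, -0.0048, 0, 0.0926]
[0, 0.0017, -0.0046, 0, 0.0926]
[0, 0.0021, -0.0044, 0, 0.0926]
[0, 0.0025, -0.0042, 0, 0.0926]
[0, 0.0028, -0.004, 0, 0.0926]
[0, 0.0032, -0.0037, 0, 0.0926]
[0, 0.0036, -0.0033, 0, 0.0926]
[0, 0.0038, -0.0031, 0, 0.0926]
[0, 0.0041, -0.0026, 0, 0.0926]
[0, 0.0044, -0.0023, 0, 0.0926]
[0, 0.0045, -0.0018, 0, 0.0926]
[0, 0.0047, -0.0015, 0, 0.0926]
```

step_arm(increments=[[0,0,0,-0.035,0],[0,0,0,-0.035,0],[0,0,0,-0.024,0],[0,0,0,-0.01,0],[0,0,0,0,0]])

```text
clock: 14.87
position: [0.4945, 0.1396, 0.082]
ee_rot: [0.606, 0.355, -0.606, 0.373]
ft_force: [-0.3, -0.8, -0.1]
grip_width: -0.002
```

step_arm(increments=[[0,0,-0.0045,0,0],[0,-0.0004,-0.0045,0,0],[0,-0.0034,-0.0035,0,0.0926],[0,-0.0031,-0.0038,0,0.0926],[0,-0.0026,-0.0041,0,0.0926],[0,-0.0023,-0.0043,0,0.0926],[0,-0.0019,-0.0045,0,0.0926],[0,-0.0014,-0.0047,0,0.0926],[0,-0.0011,-0.0048,0,0.0926],[0,-0.0005,-0.0049,0,0.0926],[0,0,0,0,0]])

```text
clock: 15.78
position: [0.4802, 0.0965, 0.0861]
ee_rot: [0.438, 0.551, -0.427, 0.568]
ft_force: [-0.2, -0.3, 0.4]
grip_width: -0.003
```

Run:
```python
from h import *
st()
p=camera("top"); W=cloud(p); k=(np.hypot(W[...,0]-.5,W[...,1]-.1)<.08)&(abs(W[...,2]-.1005)<.005); print("peg",k.sum(),np.median(W[k],0).round(4) if k.sum() else None)
p=camera("wrist"); W=cloud(p); k=(np.hypot(W[...,0]-.5,W[...,1]-.1)<.08)&(abs(W[...,2]-.1005)<.003); print("peg",k.sum(),np.median(W[k],0).round(4) if k.sum() else None)
print([(round(r["p"],2),r["centre"],np.nanmedian(W[r["region"]],0).round(4)) for r in regions_of(p,"latch_peg")])
save(p,"l1.png")
```

```text
15.7833 [0.4802 0.0965 0.0861] box [-49.8 113.9] yaw 104.65 down [ 0.028 -0.002 -1.   ] j [-0.09  0.17 -0.23  1.99  0.06  0.96 -0.09] f [-0.2 -0.3  0.4]
peg 0 None
peg 288 [0.4774 0.1059 0.1007]
[(0.8, [262.7, 382.6], array([0.5214, 0.0928, 0.0738]))]
```

View pics/l1.png

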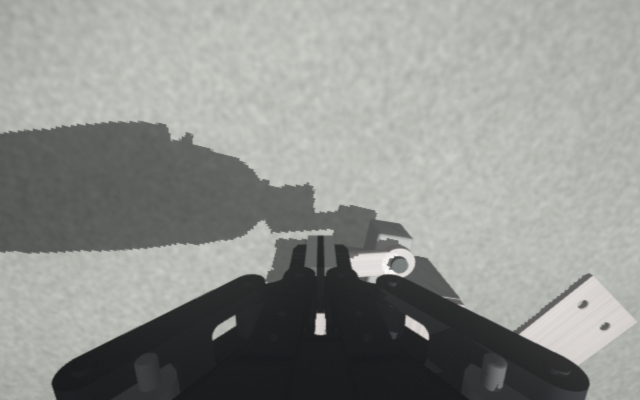

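step_arm(increments=[[0,-0.0006,-0.0048,-0.001,0.0926],[0,0.0,-0.0049,-0.001,0.0926],[0,0.0003,-0.0048,-0.001,0.0926],[0,0.0007,-0.0048,0,0.0926],[0,0.0017,-0.0046,0,0.0926],[0,0.0021,-0.0044,0,0.0926],[0,0.0025,-0.0042,0,0.0926],[0,0.0028,-0.004,0,0.0926],[0,0,0,0,0]])

```text
clock: 16.68
position: [0.4892, 0.0608, 0.0817]
ee_rot: [0.208, 0.672, -0.193, 0.684]
ft_force: [-0.4, 0.4, 0.7]
grip_width: 0.003
```

Run:
```python
from h import *
st()
for n in("top","scene"):
    p=camera(n); W=cloud(p); save(p,"l2_%s.png"%n)
    k=(np.hypot(W[...,0]-.53,W[...,1]-.09)<.075)&(abs(W[...,2]-.0735)<.003); 
    r=cv2.minAreaRect((W[k][:,:2]*1000).astype(np.float32)); print(n,k.sum(),cv2.boxPoints(r).round(1).tolist())
    print([(round(r["p"],2),r["centre"],np.nanmedian(W[r["region"]],0).round(4)) for r in regions_of(p,"latch")])
a=cv2.imread("pics/l2_top.png")[190:280,250:380];b=cv2.imread("pics/l2_scene.png")[160:250,270:400]
cv2.imwrite("pics/l2c.png",np.hstack([cv2.resize(i,None,fx=3,fy=3,interpolation=cv2.INTER_CUBIC) for i in(a,b)]))
```

```text
16.6833 [0.4892 0.0608 0.0817] box [-43.6  77.6] yaw 147.01 down [ 0.021  0.015 -1.   ] j [ 0.04  0.19 -0.27  1.98  0.05  0.96  0.74] f [-0.4  0.4  0.7]
top 0 [[0.0, 0.0], [0.0, 0.0], [0.0, 0.0], [0.0, 0.0]]
[]
scene 78 [[471.79998779296875, 48.20000076293945], [525.9000244140625, -3.4000000953674316], [583.4000244140625, 57.0], [529.2999877929688, 108.5]]
[(0.44, [200.5, 354.8], array([0.5143, 0.0672, 0.0738]))]
```

View pics/l2c.png

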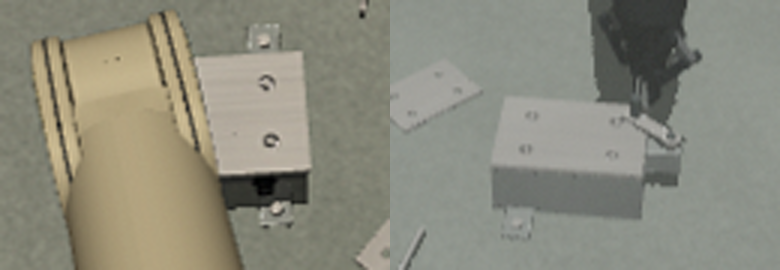

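The scene crop shows the blade, from (675,138) to (630,118), already passing over the seated cover and following the finger. I'll finish the sweep.

step_arm(increments=[[0,0.003,-0.0037,0,0.0926],[0,0.0034,-0.0033,0,0.0926],[0,0.0037,-0.0031,0,0.0926],[0,0.0041,-0.0026,0,0.0926],[0,0.0043,-0.0023,0,0.0926],[0,0.0045,-0.0018,0,0.0926],[0,0.003,-0.0009,0,0.06],[0,0,0,0,0]])

```text
clock: 17.55
position: [0.5149, 0.0436, 0.0814]
ee_rot: [-0.005, 0.704, 0.022, 0.71]
ft_force: [0.8, -1.0, -0.7]
grip_width: 0.001
```

```bash
python3 -c "from h import *; st()"
```

```text
17.55 [0.5149 0.0436 0.0814] box [-19.3  58.6] yaw -177.76 down [ 0.008  0.024 -1.   ] j [ 0.12  0.25 -0.31  1.91  0.06  0.98  1.39] f [ 0.8 -1.  -0.7]
```

step_arm(increments=[[0,0.001,-0.0002,0,0],[0,0.001,-0.0002,0,0],[0,0,0,0,0]])

```text
clock: 17.8
position: [0.5165, 0.0434, 0.0814]
ee_rot: [-0.004, 0.704, 0.022, 0.71]
ft_force: [-0.2, -0.5, 0.0]
grip_width: 0.001
```

step_arm(increments=[[0,0.001,0,0,0],[0,0,0,0,0]])

```text
clock: 17.97
position: [0.517, 0.0434, 0.0813]
ee_rot: [-0.005, 0.704, 0.022, 0.709]
ft_force: [-4.4, 0.6, 2.5]
grip_width: -0.001
```

step_arm(increments=[[0,0.001,0,0,0],[0,0,0,0,0]])

```text
clock: 18.13
position: [0.5172, 0.0433, 0.0811]
ee_rot: [-0.005, 0.705, 0.022, 0.709]
ft_force: [-8.3, 0.8, 6.3]
grip_width: -0.003
```

step_arm(increments=[[0,-0.005,0,0,0],[0,-0.008,-0.001,0,0],[0,-0.004,0,0,0],[0,0,0,0.03,0],[0,0,0,0.04,0],[0,0,0,0.04,0],[0,0,0,0.04,0],[0,-0.015,-0.03,0.02,0],[0,-0.015,-0.035,0,0],[0,0,-0.04,0,0],[0,0,-0.04,0,0],[0,0,-0.04,0,0]])

```text
clock: 19.13
position: [0.471, -0.1447, 0.252]
ee_rot: [-0.005, 0.703, 0.022, 0.711]
ft_force: [0.3, 0.9, 0.4]
grip_width: 0.003
```

step_arm(increments=[[0,0,-0.04,0,0],[0,0,-0.04,0,0],[0,0,-0.04,0,0],[0,0,-0.03,0,0],[0,0,0,0,0]])

```text
clock: 19.55
position: [0.4692, -0.2999, 0.2509]
ee_rot: [-0.003, 0.704, 0.018, 0.71]
ft_force: [-0.9, 0.2, 0.1]
grip_width: 0.002
```

Run:
```python
from h import *
st()
for n in("top","scene"):
    p=camera(n); W=cloud(p); save(p,"f_%s.png"%n)
    cc,y,H=cover_pose(p,.0655,c=(.54,-.012)); print(n,"cover",bx(cc))
    near=np.hypot(W[...,0]-.535,W[...,1]-.07)<.09
    k=near&(abs(W[...,2]-.1)<.004); print("peg",k.sum(),bx(np.median(W[k],0)*1000))
    for q in("core_tall","core_flat","tin","screwdriver"):
        for r in regions_of(p,q)[:1]: print(q,round(r["p"],2),np.nanmedian(W[r["region"]],0).round(3))
a=cv2.imread("pics/f_top.png")[190:280,250:380];b=cv2.imread("pics/f_scene.png")[160:250,270:400]
cv2.imwrite("pics/fc.png",np.hstack([cv2.resize(i,None,fx=3,fy=3,interpolation=cv2.INTER_CUBIC) for i in(a,b)]))
```

```text
19.55 [ 0.4692 -0.2999  0.2509] box [ -91.2 -280.4] yaw -178.29 down [ 0.007  0.022 -1.   ] j [ 0.49  0.18  0.01  1.61 -0.02  1.36  2.11] f [-0.9  0.2  0.1]
rect ((538.4561157226562, -10.678024291992188), (110.62934112548828, 160.02552795410156), 4.553069114685059) yaw 4.55 n 1725 z 0.0653
hole 53 [529.9  47.6]
hole 13 [516.  -57.1]
top cover [0.1 2.6]
peg 11 [ 0.3 58.3]
core_tall 0.61 [ 0.457 -0.371  0.058]
core_flat 0.63 [0.639 0.372 0.039]
tin 0.85 [0.407 0.413 0.041]
screwdriver 0.62 [ 0.794 -0.162  0.02 ]
rect ((538.8050537109375, -11.679901123046875), (116.87117004394531, 159.88172912597656), 4.856405258178711) yaw 4.86 n 885 z 0.066
hole 23 [512.3  41.9]
scene cover [0.3 1.6]
peg 12 [ 3.  58.6]
core_tall 0.67 [ 0.48  -0.404  0.061]
core_flat 0.72 [0.66  0.373 0.039]
tin 0.97 [0.426 0.398 0.059]
screwdriver 0.67 [ 0.801 -0.161  0.022]
```

View pics/fc.png

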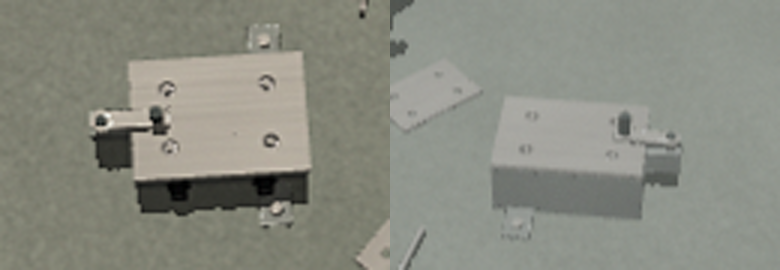

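```bash
python3 -c "from h import *; print(ticket.hand_in())"
```

```text
the job is handed in; nothing more can be done
None
```

The cover is seated on all four pins, the latch is swung closed onto its stop, and I handed the job in at about 20 s.

- **Cover:** I squared it with the spread fingers, first pushing its +x edge and then its -y edge, until it dropped. Its top face went from 73 mm to 66 mm. It now measures flush with the box outline, at 4.5° against 4.4° for the box.
- **Latch:** I pushed the peg round with the closed fingers until it stalled with the force rising to about 8 N. The final top view has the peg within 0.3 mm of the closed line. The scene camera reads 3 mm off, and I put that down to its seeing only one side of the peg.
- **Other things:** The flat specimen, the tin and the screwdriver are where they were, in both views. The tall specimen is unmoved in the scene view. The top view reads it 35 mm away, probably because the parked arm hides part of it.
- **Disagreements:** The top and wrist cameras differ by about 2.5 mm in y, so I only compared readings from the same camera.
- **Detour:** My first quarter turn towards the second push hit the last joint's limit, and the tool came up short and slightly tilted. I turned the other way instead, and nothing was touched.

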